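# Press a round housing down in the sprung test cradle

### The job

Lock the test fixture by turning its red turnbutton all the way round until it lies over the rim of the aluminium frame. Then stand the bright blue round housing with the red cap upright in the yellow sprung ring, press it straight down until the ring is at the bottom of its travel, and finish while still holding it pressed down there. Leave everything else on the bench where it is.

Things in the scene. Friction and masses are not known exactly. Their poses are not given: they have to be found in the camera images.
- turnbutton (a joint): angle of the red turnbutton about its upright axis (rad), growing anticlockwise seen from above: 0 = open, pi/2 = locked, across the rim of the frame, where it meets a stop. It starts nearly open (0.05 to 0.4), turns stiffly (about 0.06 N m) and stays where it is left
- turnbutton_mid (a point): centre of the red turnbutton, on its turning axis: a plain bar 72 long, 14 wide, 30 mm high (underside 30, top 60 mm above the table). x along the bar, y across it, z up. It stands on the fixture board, 125 mm from the ring's centre along y of ring_top
- frame (a joint): opening angle of the flat aluminium frame (rad) that lies on the fixture board around the posts of the ring, hinged on the board's side away from the turnbutton: 0 = lying flat, as it starts; it must stay down
- ring (a joint): how far the yellow ring is pressed down (m): 0 = up, 0.020 = on its bottom stop. Springs push it up with about 6 N at the top and 15 N at the bottom (ring weight deducted); the housing's own weight does not press it down
- ring_top (a point): centre of the upper face of the yellow sprung ring: outer dia 88, hole 64, 14 mm thick, upper face 80 mm above the table when up; open below down to 26 mm. z up, x and y along the fixture board (200 x 275 mm, 20 thick), which is turned by up to 0.25 rad. Three 9 mm guide posts, tops 94 mm above the table, stand 54 mm from the centre
- housing_mid (a point): bright blue housing with red cap, 155 mm high, 0.28-0.44 kg, standing on the table: point half-way up its axis (z up). Heights from its underside: foot 52 dia; ball 90 dia centred at 60; neck 34 dia from 105 to 145 (take it here, from above); red cap 39 dia from 145 to 155. Seated, the foot is through the ring, the ball rests on the hole's edge and this point is 49 mm above ring_top
- old_a_mid (a point): a dull grey-blue housing with a brass top, same size and same point; leave it alone
- old_b_mid (a point): another dull grey-blue housing with a brass top, same size and same point; leave it alone
- brass_ring: loose brass ring, 68 mm outer diameter, 18 mm high, origin under its centre; leave it alone
- red_lid: loose flat red plastic lid, 72 mm diameter, 12 mm high, origin under its centre; leave it alone
- screwdriver: screwdriver about 200 mm long lying on the table; leave it alone
- oil_can: green can, 60 mm diameter, 130 mm high, origin under its centre; leave it alone
Things that resemble listed ones, but are neither listed nor needed, are in the scene too. Of the things that look like the part that bears housing_mid, take the one that is farthest to the robot's right at the start.

How it is judged (in metres and radians):
On the way, in this order (a step that is already met when the one before it is completed fails the run):
1. the turnbutton is turned to its locked position over the frame while the ring is still up and empty (value of joint turnbutton above 1.4 rad and value of joint ring below 0.004 m and horizontal distance between housing_mid and ring_top above 0.06 m), for 0.2 s.
2. the blue housing stands upright in the ring (horizontal distance between housing_mid and ring_top below 0.009 m and z of housing_mid in the frame of ring_top below 0.056 m and angle between housing_mid's own z axis and vertical below 0.12 rad), for 0.2 s.
At the end, for the whole second after the job is handed in: Turnbutton beyond 1.4 rad, frame flat (<0.05 rad). Housing at rest in the ring: axes within 9 mm, upright within 0.12 rad, mid-point <56 mm above the ring. The robot, touching it with >3 N, holds the ring at least 16.5 of 20 mm down through it (>8 N) (all of step 2 and value of joint turnbutton above 1.4 rad and value of joint frame below 0.05 rad and value of joint ring above 0.0165 m and contact force between housing and ring above 8 N and contact force between any of the fingers, the arm and housing above 3 N and linear speed of housing below 0.02 m/s); the arm keeps its last pose, push and grip.
It fails at once if another thing on the bench is moved by more than 30 mm (distance of any of old_a_mid, old_b_mid, brass_ring, red_lid, screwdriver, oil_can from where it was at the start of the episode above 0.03 m).
It fails at once if the frame is lifted (value of joint frame above 0.15 rad).
It also fails if it takes over 56 s, if anything falls off the work surface, if the arm or the gripper's body presses on something with over 40 N, if the wrist force passes 120 N, or if a joint passes its speed limit or range.

### The arm

A 6-joint arm with a two-finger parallel gripper is mounted at the origin on the work surface. World frame = base frame: x ahead of the robot, y to its left, z up, the work surface at z = 0. Lengths are in mm, angles in degrees, forces in N, time in s.
With the tool pointing down it reaches from about 350 to 850 mm from the base axis. Payload 8.1 kg.
Tool frame: the origin (TCP) lies midway between the tips of the shut fingers; the grasp point (between the pads) lies 19 mm behind it (r.grasp_offset is the distance from the TCP to the grasp point, in mm); z points along the fingers, x is the direction in which the jaws open and shut, and the axes are right-handed (so a half turn about z gives the same grasp; the last joint's range is limited). The gripper opens to 85 mm and grips with 20 to 120 N. Pads are 22 mm wide; open, the fingers measure 114 mm over their backs; the gripper's body (76 mm by 85 mm) begins 54 mm behind the grasp point. The pads swing forward as they close: fully open they stand 13 mm farther back than shut.
Start: joints at [-74.622, 7.471, 85.268, -0, 87.261, -4.893], TCP at [207.899, -562.835, 231.292] pointing down, gripper open.
Joint ranges: [-169.43, 169.43], [-51.17, 129.36], [1.28, 143.12], [-76.62, 256.62], [0, 156.53], [-152.29, 152.29]. Speed limits (degrees/s): [136.94, 136.94, 159.86, 180, 180, 180].

### API

Orientations are given as [roll, pitch, yaw] about the fixed x, y, z axes, in that order (R = Rz(yaw) Ry(pitch) Rx(roll)).
In Python, from bench import r, optics, hand_in gives the robot as it stands.
- The arm moves only by the shell command python3 -m pendant 'ROWS' [FORCE]. ROWS is JSON, a list of rows, each a list of 5 numbers: the opening, from 0 (shut) to 1 (fully open), then the shift along the tool's x, y, z in mm, then the turn about the tool's z in degrees. A call has 1 to 10 rows; each row shifts and turns the commanded pose from where the row before left it, along the tool's axes as they then stand; what a row does not reach is not made up. A row lasts 1/10 s, in which the tool goes at most 50 mm and 8.59 degrees, less where a joint would pass 70% of its speed; a pose out of reach is approached as far as the arm can. A call with a gripper value outside its range is refused whole. The fingers move at their own pace and stop on an object; FORCE is the grip in N (left out, the last holds). Time passes only in rows, so rows that do not move let the fingers close. It gives the time, the measured TCP pose, the force and the opening at its end, in the units of the state.
- r.sense(): the state, without advancing time (a new reading comes with each control period).
- optics.snapshot(name): name is "side" or "top" or "wrist"; returns (picture, depth): 384x512x3 uint8, blue, green, red; 384x512 float32, mm along the optical axis (not along the pixel's ray), 0 where there is no reading.
- optics.camera_params(name): a dict with "camera_matrix" (3x3 intrinsics, pixels), "eye" and "orientation" of the camera in the world. Camera axes: x right, y down, z forward; pixel columns grow to the right and rows downward; lengths in mm; the calibration is good to about 2 mm. A picture is of the moment at which its call begins: read the wrist's pose just before it. camera_params takes no time and is no camera call; for the wrist camera it gives the pose at the moment of the call.
- hand_in(): hands the job in, once; it reports no verdict.
Trained networks look in the newest picture that a camera, given by its name, has taken for a name from the list of things; names that differ only in an ending like _2 or _b are one class to them, and where a whole thing is asked for, a point or a joint stands for the part that bears it (a point fixed in the world has none). Each returns a list of dicts, best first, with "score" (0 to 1); they miss things now and then, are a little off and sometimes report something else, mostly with a low value. They report only what shows in the picture. A call takes as long as a camera call. They do not tell look-alikes from the thing itself.
- optics.search_frame(camera, query): "at" ([x, y, z] in mm, in world coordinates, good to about 4 mm: the middle of the surface that is visible of it).
The state is a dict: "time": time; "joint_pos": joint angles; "qd": joint speeds; "joint_efforts": joint torques, N m; "tool_pos": TCP position; "tcp_rot": TCP orientation; "ft_force": force on the tool from outside, world axes, zero at the start; "wrist_torque": the same for the moment, N m; "finger_gap": finger opening in mm.
Only numpy, scipy, OpenCV 4.12 (cv2) and the standard library are available. Lean on these libraries where they do the work, as an engineer would, in place of code of your own. Each camera call takes 0.05 s, during which the arm holds its last target. There are 200 camera calls.

## Working session

There is one attempt and no reset: what is moved stays moved. The work goes in short steps, Python scripts to look and compute and a shell command to move; the robot and the scene stay as the last step left them, time stands still between calls to the robot, and variables do not carry over. Pictures are saved under pics/ and viewed, about 8 in all and at most 12, crops included, and the job is handed in when it is done.

```bash
mkdir -p pics; ls; python3 - <<'E'
from bench import r, optics
import cv2
s=r.sense(); print(s['time'],s['tool_pos'],s['tcp_rot'],s['finger_gap'])
for c in ('top','side'):
    p,d=optics.snapshot(c); cv2.imwrite(f'pics/{c}0.png',p)
    k=optics.camera_params(c); print(c,k['eye'],k['camera_matrix'])
    for q in ('housing_mid','turnbutton_mid','ring_top','old_a_mid','frame','oil_can','red_lid','brass_ring','screwdriver'):
        try: print(q,[([round(v) for v in h['at']],round(h['score'],2)) for h in optics.search_frame(c,q)])
        except Exception as e: print(q,e)
a=cv2.imread('pics/top0.png');cv2.imwrite('pics/top0.png',a)
E
```

```text
pics
0.0 [ 207.74610653 -562.30704664  230.25152236] [-1.79992538e+02  1.04380329e-01 -6.97262552e+01] 85.59043987573811
top [ 408.00403354   10.32450995 1486.07116326] [[483.05507281   0.         260.65178787]
 [  0.         483.05507281 193.8687814 ]
 [  0.           0.           1.        ]]
housing_mid [([518, 440, 94], 0.97), ([517, 311, 92], 0.92), ([652, 402, 90], 0.83), ([379, 461, 92], 0.56)]
turnbutton_mid [([507, -172, 81], 0.7), ([482, -49, 64], 0.51)]
ring_top [([503, -173, 83], 0.9)]
old_a_mid [([435, 182, 93], 0.8)]
frame [([499, -163, 24], 0.71), ([616, 193, 91], 0.55)]
oil_can [([377, 337, 135], 0.75)]
red_lid [([739, 124, 16], 0.73), ([505, -174, 80], 0.41)]
brass_ring [([738, -9, 20], 0.75), ([614, 195, 92], 0.54)]
screwdriver [([402, -477, 22], 0.78)]
side [334.7984841  988.33596531 698.61033733] [[389.65368715   0.         256.92606073]
 [  0.         389.65368715 202.11863109]
 [  0.           0.           1.        ]]
housing_mid [([516, 343, 94], 0.94), ([514, 474, 94], 0.65), ([651, 430, 94], 0.65), ([372, 497, 87], 0.61)]
turnbutton_mid [([485, -42, 53], 0.71)]
ring_top [([501, -172, 74], 0.92)]
old_a_mid [([433, 209, 79], 0.96)]
frame [([518, -147, 29], 0.91)]
oil_can [([367, 374, 109], 0.93), ([436, 210, 83], 0.48)]
red_lid []
brass_ring [([746, -14, 13], 0.54)]
screwdriver [([403, -468, 14], 0.45), ([368, 372, 110], 0.28)]
```

View pics/top0.png

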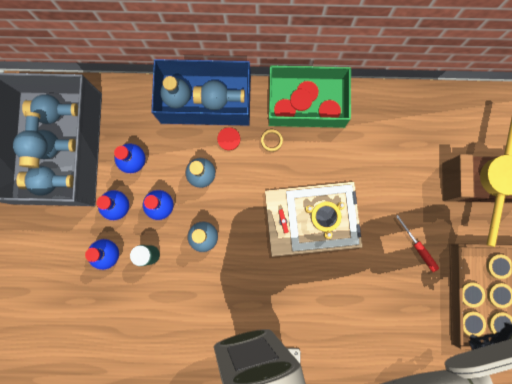

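View pics/side0.png

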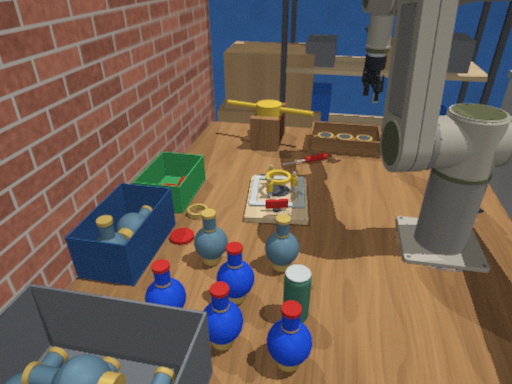

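The blue housings sit at top-view pixels (129,158), (112,204), (157,204) and (102,254). The robot's right is -y, which is image-right, so the one at (157,204) fits. The turnbutton is at (283,220) and the ring at (326,216). Next I'll measure these precisely and take one confirming crop.

```bash
cat > h.py <<'E'
import numpy as np, cv2
from bench import r, optics
from scipy.spatial.transform import Rotation as R
def rot(o):
    o=np.array(o,float)
    return o if o.shape==(3,3) else R.from_euler('xyz',o,degrees=True).as_matrix()
def cloud(c):
    k=optics.camera_params(c); p,d=optics.snapshot(c); K=np.array(k['camera_matrix'])
    v,u=np.mgrid[:d.shape[0],:d.shape[1]]
    X=np.dstack([(u-K[0,2])*d/K[0,0],(v-K[1,2])*d/K[1,1],d])@rot(k['orientation']).T+np.array(k['eye'])
    X[d==0]=np.nan
    return p,X,cv2.cvtColor(p,cv2.COLOR_BGR2HSV)
def red(h): return ((h[...,0]<8)|(h[...,0]>172))&(h[...,1]>150)&(h[...,2]>70)
def near(X,x,y,rad,z0,z1): return (np.hypot(X[...,0]-x,X[...,1]-y)<rad)&(X[...,2]>z0)&(X[...,2]<z1)
def show(n,m,X):
    P=X[m]; 
    if len(P)<3: print(n,len(P)); return
    (c,s,a)=cv2.minAreaRect(P[:,:2].astype(np.float32)); w,V=np.linalg.eigh(np.cov(P[:,:2].T))
    print(n,len(P),'med',np.nanmedian(P,0).round(1),'rect',np.round(c,1),np.round(s,1),'axis',round(np.degrees(np.arctan2(V[1,1],V[0,1])),1))
E
python3 - <<'E'
from h import *
print(optics.camera_params('top')['orientation'])
for c in ('top','side'):
    p,X,H=cloud(c)
    show(c+' cap',red(H)&near(X,517,325,60,135,175),X)
    show(c+' bar',red(H)&near(X,482,-47,60,45,75),X)
    yl=(abs(H[...,0].astype(int)-27)<6)&(H[...,1]>150)&near(X,504,-173,70,70,90)
    show(c+' ring',yl,X)
    if c=='top':
        show('board',near(X,499,-150,200,15,40),X)
        g=np.hstack([cv2.resize(p[160:250,90:210],(400,300),interpolation=2),cv2.resize(p[175:265,260:380],(400,300),interpolation=2)])
        cv2.imwrite('pics/crop.png',g)
        P=X[near(X,435,190,60,140,175)];print('oldA',np.median(P,0))
        P=X[near(X,616,195,60,140,175)];print('oldB',np.median(P,0))
E
```

```text
[-173.79513424    0.1802035   -88.72955186]
top cap 135 med [523.8 321.5 155.6] rect [524.5 321.8] [34.8 32.8] axis 80.2
top bar 78 med [491.1 -49.3  58.8] rect [485.  -49.2] [69.3 12.2] axis -164.7
top ring 54 med [ 508.2 -195.1   78.8] rect [ 507.  -170.1] [96.1 87.8] axis 136.9
board 5014 med [ 494.6 -135.9   22.2] rect [ 497.2 -141.3] [199.8 274.9] axis 96.9
oldA [434.75989946 186.52849446 154.48302995]
oldB [623.98012127 200.2493985  154.17000704]
side cap 171 med [523.4 328.1 153.8] rect [525.4 324.6] [35.6 38.3] axis 109.0
side bar 113 med [484.7 -43.1  54.5] rect [484.  -45.2] [67.2 17. ] axis -163.0
side ring 214 med [ 498.7 -171.1   76.9] rect [ 490.2 -162.6] [105.2 103.4] axis 96.5
```

View pics/crop.png

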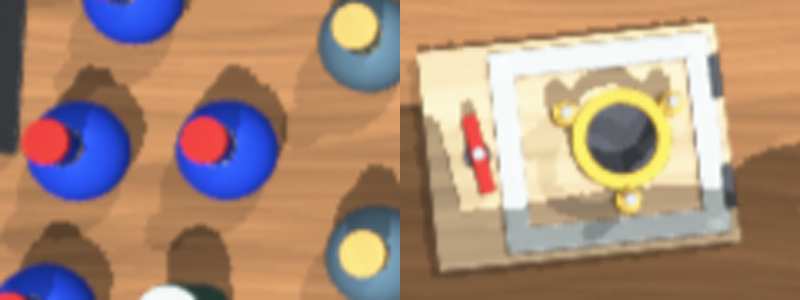

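The crop confirms it. At (205,140) is the rightmost bright blue housing with a red cap, centred at about (524,322); its two right-hand neighbours have brass tops. The bar lies at about 15.5° and the board at about 7°, so the button needs roughly 81° of turn. I'll move above the turnbutton now.

```bash
python3 -m pendant '[[0.5,-32,-36,0,0],[0.5,-32,-36,0,0],[0.5,-32,-36,0,0],[0.5,-32,-36,0,0],[0.5,-32,-36,0,0],[0.5,-32,-36,0,0],[0.5,-32,-36,0,0],[0.5,-32,-36,0,0],[0.5,-32,-36,0,0],[0.5,-32,-36,0,0]]' 60
python3 -m pendant '[[0.5,-32,-36,0,0],[0.5,-32,-36,0,0],[0.5,0,0,20,5],[0.5,0,0,0,0],[0.5,0,0,0,0],[0.5,0,0,0,0]]'
python3 - <<'E'
from h import *
p,X,H=cloud('wrist'); cv2.imwrite('pics/w1.png',p)
s=r.sense(); print(s['tool_pos'],s['tcp_rot'],s['joint_pos'])
show('bar',red(H)&near(X,485,-48,60,52,70),X)
yl=(abs(H[...,0].astype(int)-27)<6)&(H[...,1]>150)&near(X,500,-172,60,72,90)
show('ring',yl,X)
E
```

```text
time: 2.1
tool_pos: [435.4, -136.1, 231.7]
tcp_rot: [-180.0, -0.0, -69.7]
ft_force: [1.2, -1.4, 0.2]
finger_gap: 42.7
time: 2.7
tool_pos: [480.1, -53.9, 212.1]
tcp_rot: [-180.0, -0.0, -74.7]
ft_force: [0.3, 1.0, -0.6]
finger_gap: 42.8
[480.2547166  -54.05157552 212.2703417 ] [-1.79938416e+02 -4.14209689e-02 -7.47542457e+01] [-1.24968175e+01 -1.04448783e+01  1.04859451e+02 -8.01664853e-03
  8.55116407e+01  6.22580281e+01]
bar 1030 med [490.2 -49.   59.7] rect [484.9 -49.7] [71.3 13.5] axis -163.7
ring 3453 med [ 504.1 -172.2   79.8] rect [ 500.6 -178.3] [98.8 95.9] axis 140.8
```

View pics/w1.png

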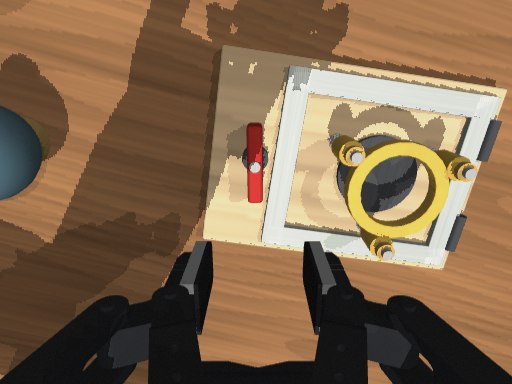

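The wrist picture shows the red bar upright at about (255,163), in line with the jaws, with the ring to its right at (398,190). I'll descend onto the bar and grip it.

```bash
python3 -m pendant '[[0.5,-2.8,-5.7,25,-1],[0.5,0,0,45,0],[0.5,0,0,45,0],[0.5,0,0,35,0],[0.5,0,0,15,0],[0.5,0,0,10,0],[0.5,0,0,0,0]]'
python3 -m pendant '[[0.05,0,0,0,0],[0.05,0,0,0,0],[0.05,0,0,0,0],[0.05,0,0,0,0],[0.05,0,0,0,0],[0.05,0,0,0,0]]' 40
```

```text
time: 3.45
tool_pos: [484.3, -49.3, 35.8]
tcp_rot: [179.9, 0.0, -73.8]
ft_force: [0.8, 0.5, 0.6]
finger_gap: 42.8
time: 4.05
tool_pos: [486.3, -49.4, 38.1]
tcp_rot: [-179.9, -0.1, -73.7]
ft_force: [-1.7, -1.7, 6.7]
finger_gap: 12.8
```

```bash
python3 -m pendant '[[0.05,0,0,-3,0],[0.05,0,0,0,-4],[0.05,0,0,0,-8],[0.05,0,0,0,-8],[0.05,0,0,0,0]]'
```

```text
time: 4.55
tool_pos: [485.8, -48.9, 38.5]
tcp_rot: [-179.9, -0.1, -53.4]
ft_force: [12.9, -1.7, -20.0]
finger_gap: 13.3
```

```bash
python3 -m pendant '[[0.05,0,0,1.5,-8],[0.05,0,0,0,-8],[0.05,0,0,0,-8],[0.05,0,0,0,-8],[0.05,0,0,0,0]]'
python3 -m pendant '[[0.05,0,0,0,-8],[0.05,0,0,0,-8],[0.05,0,0,0,-6],[0.05,0,0,0,0]]'
python3 -c "
from h import *
s=r.sense();print(s['wrist_torque'],s['ft_force'],s['tcp_rot'])"
```

```text
time: 5.05
tool_pos: [485.3, -48.6, 38.4]
tcp_rot: [-180.0, -0.1, -21.6]
ft_force: [0.9, 0.3, -0.2]
finger_gap: 13.0
time: 5.45
tool_pos: [484.9, -48.5, 38.3]
tcp_rot: [-180.0, 0.0, 0.2]
ft_force: [-2.9, 1.3, 5.7]
finger_gap: 13.2
[0.36783281 0.64327387 0.04817308] [-2.87172999  1.31206341  5.6821358 ] [-1.79980074e+02  3.71829856e-03  1.51429959e-01]
```

```bash
python3 -m pendant '[[0.05,0,0,0,-4],[0.05,0,0,0,-2],[0.05,0,0,0,0]]'
python3 -c "
from h import *
s=r.sense();print(s['wrist_torque'],s['ft_force'],s['tcp_rot'])"
python3 -m pendant '[[0.05,0,0,0,-2],[0.05,0,0,0,-1],[0.05,0,0,0,0]]'
python3 -c "
from h import *
s=r.sense();print(s['wrist_torque'],s['ft_force'],s['tcp_rot'])"
```

```text
time: 5.75
tool_pos: [484.7, -48.5, 38.3]
tcp_rot: [-180.0, 0.0, 6.0]
ft_force: [-4.0, 3.1, 6.2]
finger_gap: 13.1
[0.27042978 0.81288444 0.05074481] [-3.96610596  3.08216516  6.21760382] [-1.79978472e+02  1.95825111e-02  5.96971786e+00]
time: 6.05
tool_pos: [484.7, -48.5, 38.4]
tcp_rot: [-180.0, 0.0, 8.9]
ft_force: [-5.1, 2.2, 8.0]
finger_gap: 12.9
[ 0.29515527  0.77761226 -0.79160611] [-5.07219628  2.18125725  7.95793599] [-1.79963784e+02  1.65631531e-02  8.86172413e+00]
```

The torque jumped, so the bar is on its stop. I'll release, rise and check.

```bash
python3 -m pendant '[[0.4,0,0,0,0],[0.4,0,0,0,0],[0.4,0,0,0,0],[0.4,0,0,-20,0],[0.4,0,0,-50,0],[0.6,0,0,-50,0],[0.8,0,0,-50,0],[1,0,0,-20,0],[1,0,0,0,0]]'
python3 - <<'E'
from h import *
from scipy.optimize import least_squares
p,X,H=cloud('wrist'); cv2.imwrite('pics/w2.png',p)
show('bar',red(H)&near(X,485,-48,60,52,70),X)
show('board',near(X,497,-141,200,15,40),X)
yl=(abs(H[...,0].astype(int)-27)<6)&(H[...,1]>150)&near(X,500,-172,50,77,83)
P=X[yl][:,:2]
f=least_squares(lambda q:np.clip(np.abs(np.hypot(*(P-q).T)-38)-6,0,None),[500,-172],loss='soft_l1');print(len(P),f.x,f.cost)
p,X,H=cloud('top')
show('bartop',red(H)&near(X,485,-48,60,52,70),X)
show('cap',red(H)&near(X,517,325,60,135,175),X)
E
```

```text
time: 6.95
tool_pos: [487.4, -49.3, 232.7]
tcp_rot: [179.8, -0.4, 9.2]
ft_force: [0.3, -0.5, -0.5]
finger_gap: 85.4
bar 893 med [483.9 -43.4  59.6] rect [484.2 -48.9] [13.5 70.8] axis 97.3
board 32011 med [ 493.  -105.9   20.4] rect [ 495.6 -141.5] [200.2 275.7] axis 98.4
2105 [ 500.17092822 -173.02428251] 41.545340945287435
bartop 0
cap 135 med [523.7 320.8 154.7] rect [524.6 322.3] [35.2 33.6] axis 81.1
```

View pics/w2.png

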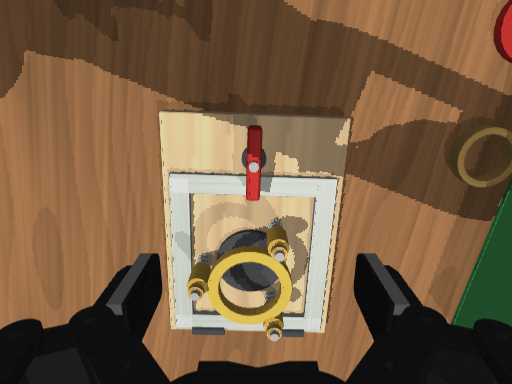

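The turnbutton now lies over the near rim, pointing straight down in the picture at (254,163). Its axis is 97.3°, against about 97° for the locked position. The ring is at about (500,-173). Next I'll go above the housing.

```bash
python3 -m pendant '[[1,12,-45,-5,0],[1,12,-45,-5,0],[1,12,-45,-5,0],[1,12,-45,-5,0],[1,12,-45,0,0],[1,12,-45,0,0],[1,12,-45,0,0],[1,12,-45,0,0],[1,0,0,0,0],[1,0,0,0,0]]'
python3 -m pendant '[[1,0,0,0,0],[1,0,0,0,0]]'
python3 - <<'E'
from h import *
p,X,H=cloud('wrist')
s=r.sense(); print(s['tool_pos'],s['tcp_rot'])
show('cap',red(H)&near(X,524,322,35,145,170),X)
cv2.imwrite('pics/w3.png',p)
E
```

```text
time: 8.05
tool_pos: [520.2, 322.5, 244.4]
tcp_rot: [179.9, 0.3, 9.4]
ft_force: [0.4, 0.1, 0.8]
finger_gap: 85.6
time: 8.25
tool_pos: [521.6, 320.7, 247.2]
tcp_rot: [180.0, 0.1, 9.2]
ft_force: [-0.5, 0.6, 0.3]
finger_gap: 85.8
[521.74440645 320.73672142 247.5791951 ] [1.79985286e+02 1.73483075e-02 9.17129769e+00]
cap 2040 med [523.5 324.5 154.7] rect [523.6 323.8] [37.8 37.5] axis 98.7
```

View pics/w3.png

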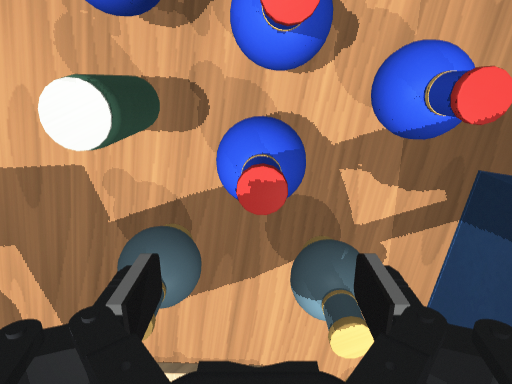

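The chosen housing is at (262,190), with the oil can and the two old housings clear of the jaws. I'll descend and grip the neck.

```bash
python3 -m pendant '[[1,2.4,-2.8,30,0],[1,0,0,40,0],[1,0,0,35,0],[1,0,0,25,0],[1,0,0,8,0],[1,0,0,0,0]]'
python3 -m pendant '[[0,0,0,0,0],[0,0,0,0,0],[0,0,0,0,0],[0,0,0,0,0],[0,0,0,0,0],[0,0,0,0,0],[0,0,0,0,0]]' 80
```

```text
time: 8.9
tool_pos: [522.9, 324.1, 108.9]
tcp_rot: [180.0, 0.1, 9.2]
ft_force: [-0.7, 0.2, 0.7]
finger_gap: 85.0
time: 9.6
tool_pos: [524.5, 325.8, 111.8]
tcp_rot: [-180.0, -0.2, 9.3]
ft_force: [-1.5, -1.6, 5.6]
finger_gap: 36.0
```

```bash
python3 -m pendant '[[0,0,0,-15,0],[0,0,0,-30,0],[0,0,0,-35,0],[0,0,0,-35,0],[0,0,0,-35,0],[0,0,0,-25,0],[0,0,0,0,0]]'
python3 -m pendant '[[0,-5,25,0,0],[0,-8,38,0,0],[0,-9,43,0,0],[0,-9,43,0,0],[0,-9,43,0,0],[0,-9,43,0,0],[0,-9,43,0,0],[0,-9,43,0,0],[0,-9,43,0,0],[0,-9,43,0,0]]'
python3 -m pendant '[[0,-9,43,0,0],[0,-7,28,0,0],[0,-3,10,0,0],[0,0,0,0,0],[0,0,0,0,0],[0,0,0,0,0]]'
python3 - <<'E'
from h import *
for c in ('top','side'):
    p,X,H=cloud(c)
    s=r.sense(); print(s['tool_pos'],s['tcp_rot'],s['ft_force'],s['finger_gap'])
    bl=(abs(H[...,0].astype(int)-119)<6)&(H[...,1]>180)&near(X,500,-173,70,160,330)
    P=X[bl]; print(c,len(P))
    if len(P)>30:
        from scipy.optimize import least_squares
        f=least_squares(lambda q:np.linalg.norm(P-q,axis=1)-45,[500,-173,235],loss='soft_l1');print('ball',f.x,np.abs(f.fun).mean())
    cv2.imwrite(f'pics/{c}1.png',p)
E
```

```text
time: 10.3
tool_pos: [525.2, 326.1, 290.9]
tcp_rot: [-179.8, -0.5, 9.3]
ft_force: [0.3, 0.1, -2.9]
finger_gap: 36.0
time: 11.3
tool_pos: [503.9, -91.6, 282.9]
tcp_rot: [-179.9, 0.1, 9.3]
ft_force: [0.9, 0.5, -3.3]
finger_gap: 35.8
time: 11.9
tool_pos: [499.6, -171.7, 284.4]
tcp_rot: [-180.0, 0.0, 9.4]
ft_force: [-0.0, 0.3, -3.7]
finger_gap: 35.8
[ 499.71374722 -171.80041257  284.59746499] [-1.79971595e+02  2.94585988e-03  9.37520380e+00] [ 0.54492481 -0.09792784 -4.09091532] 35.978376915546505
top 56
ball [ 500.88521478 -176.66508823  232.56297725] 2.217993235973322
[ 499.74548753 -171.92259846  284.73951769] [-1.79985721e+02 -4.43204599e-03  9.37617779e+00] [-1.01907414  0.41296867 -3.97591712] 36.049357440590555
side 83
ball [ 498.15930155 -172.41619064  238.37788014] 5.7798663552486165
```

View pics/side1.png

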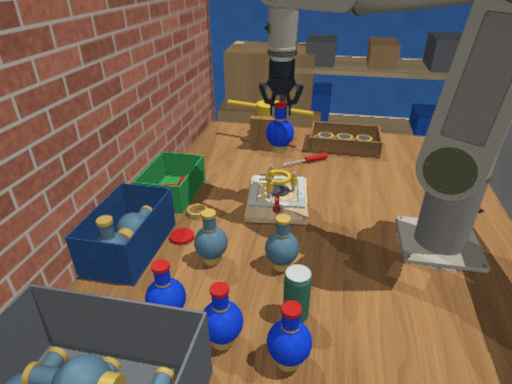

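```bash
python3 -m pendant '[[0,0,0,20,0],[0,0,0,30,0],[0,0,0,20,0],[0,0,0,0,0],[0,0,0,0,0]]'
python3 - <<'E'
from h import *
from scipy.optimize import least_squares
for c in ('top','side'):
    p,X,H=cloud(c)
    s=r.sense(); print(s['tool_pos'].round(1),s['ft_force'].round(1))
    bl=(abs(H[...,0].astype(int)-119)<6)&(H[...,1]>180)&near(X,500,-173,52,120,200)
    bl=cv2.erode(bl.astype(np.uint8),np.ones((3,3)))>0
    P=X[bl]; print(c,len(P))
    if len(P)>8:
        f=least_squares(lambda q:np.linalg.norm(P-q,axis=1)-45,[500,-173,165],loss='soft_l1');print('ball',f.x,np.abs(f.fun).mean())
E
```

```text
time: 12.5
tool_pos: [499.6, -172.6, 215.2]
tcp_rot: [-180.0, 0.0, 9.3]
ft_force: [-0.1, 0.2, -3.8]
finger_gap: 36.5
[ 500.2 -173.   216.3] [-0.3  0.1 -2.3]
top 20
ball [ 501.25776651 -182.21505321  166.2831016 ] 1.2142578818670997
[ 500.5 -173.3  216.8] [-0.8  0.4 -2.8]
side 0
```

```bash
python3 - <<'E'
from h import *
g=[]
s=r.sense(); T=s['tool_pos']; print(T)
for c in ('top','side'):
    p,X,H=cloud(c); k=optics.camera_params(c); K=np.array(k['camera_matrix']); Rm=rot(k['orientation'])
    def pr(P): q=K@(Rm.T@(np.array(P)-k['eye'])); return q[:2]/q[2]
    u,v=pr([500,-175,165]); u0,v0=int(u)-32,int(v)-32
    im=cv2.resize(p[v0:v0+64,u0:u0+64],(400,400),interpolation=cv2.INTER_NEAREST)
    B=np.array([T[0],T[1]-1,T[2]-111+60]); th=np.random.default_rng(0).normal(size=(4000,3)); th/=np.linalg.norm(th,axis=1)[:,None]
    q=np.array([pr(B+45*t) for t in th]); h=cv2.convexHull(((q+.5-[u0,v0])*6.25).astype(np.int32)); cv2.polylines(im,[h],True,(0,255,0),1)
    for P,rr in (([500,-173,80],44),([500,-173,80],32)):
        q=np.array([pr([P[0]+rr*np.cos(a),P[1]+rr*np.sin(a),P[2]]) for a in np.linspace(0,6.28,60)]); cv2.polylines(im,[((q+.5-[u0,v0])*6.25).astype(np.int32)],True,(255,255,0),1)
    g.append(im)
cv2.imwrite('pics/chk.png',np.hstack(g))
E
```

```text
[ 500.52841227 -173.29858438  216.77010977]
```

View pics/chk.png

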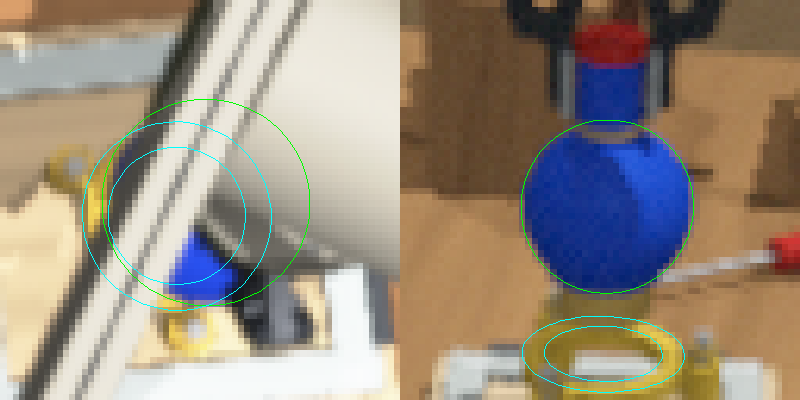

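In the side view (right) the ball outline and ring match the prediction, and the housing hangs upright. The top view (left) is mostly hidden by the arm. I'll lower it into the ring.

```bash
python3 -m pendant '[[0,0,-1.2,10,0],[0,0,0,10,0],[0,0,0,10,0],[0,0,0,10,0],[0,0,0,0,0],[0,0,0,0,0]]' 100
python3 -m pendant '[[0,0,0,5,0],[0,0,0,5,0],[0,0,0,3,0],[0,0,0,0,0],[0,0,0,0,0],[0,0,0,0,0]]'
```

```text
time: 13.3
tool_pos: [499.0, -171.9, 174.2]
tcp_rot: [-180.0, 0.1, 9.3]
ft_force: [-0.8, 0.4, -3.7]
finger_gap: 35.3
time: 13.9
tool_pos: [499.8, -172.2, 162.6]
tcp_rot: [180.0, -0.1, 9.3]
ft_force: [0.5, 1.4, 2.7]
finger_gap: 35.5
```

It is seated as predicted: z is 162.6 and the force changed by about 6 N with little side load. Now I'll press down.

```bash
python3 -m pendant '[[0,0,0,0,0],[0,0,0,4,0],[0,0,0,4,0],[0,0,0,4,0],[0,0,0,3,0],[0,0,0,2,0],[0,0,0,0,0],[0,0,0,0,0]]' 110
python3 -m pendant '[[0,0,0,2,0],[0,0,0,1,0],[0,0,0,0,0],[0,0,0,0,0],[0,0,0,0,0]]'
```

```text
time: 14.7
tool_pos: [500.1, -172.1, 145.8]
tcp_rot: [180.0, -0.1, 9.3]
ft_force: [-0.4, 2.8, 9.8]
finger_gap: 35.2
time: 15.2
tool_pos: [500.4, -172.2, 143.3]
tcp_rot: [179.9, -0.1, 9.3]
ft_force: [-0.9, 3.3, 12.9]
finger_gap: 35.3
```

```bash
python3 -m pendant '[[0,0,0,1.5,0],[0,0,0,1,0],[0,0,0,0,0],[0,0,0,0,0],[0,0,0,0,0]]'
python3 -c "
from h import *
s=r.sense();print(s['tool_pos'],s['ft_force'],s['wrist_torque'])"
```

```text
time: 15.7
tool_pos: [501.3, -172.5, 142.9]
tcp_rot: [179.9, -0.3, 9.3]
ft_force: [-3.8, 5.9, 24.7]
finger_gap: 35.1
[ 501.25149489 -172.4757855   142.86340453] [-3.80190654  5.88471147 24.67049372] [ 0.65233399  0.87554293 -0.18637067]
```

It is on the stop: the force jumped to 25 N over 0.4 mm of travel. One check before handing in.

```bash
python3 -m pendant '[[0,0,0,0,0],[0,0,0,0,0],[0,0,0,0,0],[0,0,0,0,0],[0,0,0,0,0]]'; python3 - <<'E'
from h import *
g=[]
for c in ('top','side'):
    p,X,H=cloud(c)
    show(c+' bar',red(H)&near(X,485,-48,60,45,70),X)
    yl=(abs(H[...,0].astype(int)-27)<6)&(H[...,1]>150)&near(X,500,-173,47,50,85)
    show(c+' ring',yl,X); print(np.percentile(X[yl][:,2],[50,80,95]) if yl.any() else '')
    k=(150,270,240,370) if c=='top' else (90,230,210,340)
    g.append(cv2.resize(p[k[0]:k[1],k[2]:k[3]],(400,400),interpolation=2))
cv2.imwrite('pics/fin.png',np.hstack(g))
E
```

```text
time: 16.2
tool_pos: [501.2, -172.4, 142.8]
tcp_rot: [179.9, -0.3, 9.3]
ft_force: [-2.6, 4.8, 23.0]
finger_gap: 35.3
top bar 70 med [484.1 -42.2  59.3] rect [484.  -49.6] [10.3 66. ] axis 96.4
top ring 0

side bar 46 med [483.3 -29.8  56.9] rect [484.5 -44.9] [11.8 69.6] axis 96.2
side ring 82 med [ 482.8 -140.7   57.1] rect [ 493.4 -152.5] [86.3 49.4] axis -158.8
[57.07910563 58.49362327 59.6754609 ]
```

View pics/fin.png

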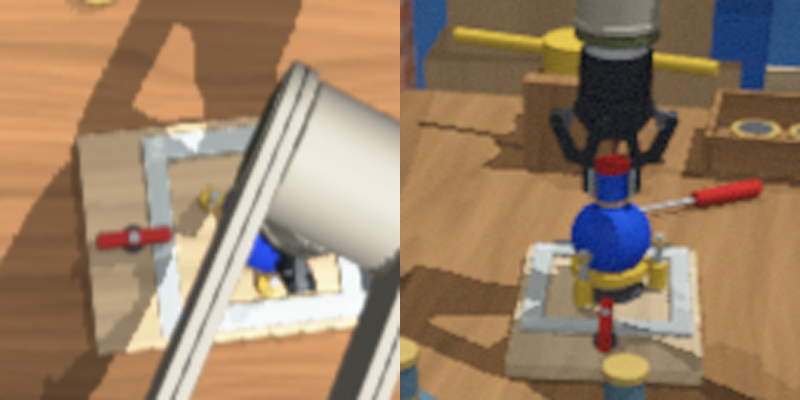

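The side view shows the housing upright in the ring, the ring top at about 60 mm (20 mm down), the frame flat and the bar across the rim. I'm handing in.

```bash
python3 -c "
from bench import hand_in; print(hand_in())"
```

```text
the job is handed in; nothing more can be done
None
```

I turned the turnbutton to its stop over the frame rim. I then took the rightmost bright blue housing by the neck, stood it in the sprung ring and pressed it to the bottom. I handed in at about 16 s of the 56 s, with the arm still holding it down.

**Last checks:**
- **Turnbutton:** the bar's axis measured about 96–97°, with the board's locked direction at about 97°. The torque jumped at the stop.
- **Ring:** its top was at about 59–60 mm, so about 20 mm down. The wrist force was about 23 N and steady. It had jumped from 13 N to 25 N over the last 0.4 mm, which means it was on the stop.
- **Housing and frame:** the housing looked upright and the frame flat in the last side view. The tool was within about 2 mm of the ring's estimated centre.
- **Other items:** nothing was touched that I could see, but I did not re-measure their positions.

**Failed or disagreed:** fitting a sphere to the housing from the top camera put it 5–9 mm off in y, because the arm hid most of it. I discounted that because the side view matched and the housing seated at the expected height with little side force. The housing's y position in the ring was therefore not measured directly at the end.

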